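# Locate a valve housing against its stops and lock the eccentric side clamp

## Task

A valve housing lies loose in the grey metal clamping fixture on the bench, short of its end stop. With a fingertip, slide it fully home against the two stop pins, then clamp it by pushing the orange-gripped cam lever round with a finger as far as it will go. Do not pick anything up, and leave everything else on the bench where it is.

Things in the scene. Friction and masses are not known exactly. Their poses are not given: they have to be found in the camera images.
- fixture: Grey metal plate fixed to the bench, in its own frame x -88 to 88, y -102 to 46, top at z 12 mm; origin on its underside. A steel strip along x (x -68 to 44, y -12 to 12, top at z 16) carries the housing; locating rail at +y (x 10 to 62, face at y 15, top z 36), stop pins at +x, jaw at -y (x 12 to 36, guides to x 1 and 47, top z 35). The -x end is clear; the open channel is 36 mm wide.
- stop_point (a point): Midway between the two steel stop pins (8 mm thick, 21 mm apart, tops at z 38 mm), where they touch the seated housing's end face, at the height of the rest strip (16 mm). Its axes are the fixture's: +x is the way the housing is pushed home, +y points to the rail.
- work_housing: Aluminium valve housing to clamp, 0.16 kg: 30 mm wide (its x), 45 mm long (its y, -20.6 to 24.4), 22 mm high, round boss on top to 31 mm; origin on its underside. It lies on the rest strip, -y end towards the pins, 12 to 30 mm short of them, with up to 6 mm play across. Its brass plug goes between the pins. Home: the -y end face touches the pins (origin 20.6 mm short of stop_point).
- cam_lever (a joint): Angle of the cam lever about its upright pivot, rad: 0 fully open, 1.745 clamped, at a hard stop. It starts at 0 to 0.3, grows anticlockwise seen from above, and moves the jaw up to 9.4 mm towards the rail. It takes about 3 N at the grip and stays where it is left.
- cam_pivot (a point): Point on the cam lever's upright pivot axis, 40 mm above the bench, at fixture x 24, y -62 mm. The black hub and bolt head here rise to 54 mm; the steel cam disc below them is 44 mm wide.
- lever_grip (a point): Point on the centre line of the lever's orange grip, 85 mm from the pivot axis, 44.5 mm above the bench. The grip is a level round bar 17 mm thick, 56 to 112 mm from the axis. The lever points from cam_pivot to here: 165 degrees clockwise of the fixture's +x at joint value 0, 65 degrees clockwise of it at 1.745.
- jaw_pad: Spring-mounted jaw pad with a black rubber face, 24 x 8 x 18 mm; origin in the middle of that face. It moves along the fixture's y towards the rail as the lever turns, pushes the housing against the rail, and presses on it with about 12 N when the lever is at its stop.
- housing_2: Bystander: loose valve housing, 30 x 49 x 37 mm, with a brass bush in its boss.
- housing_3: Bystander: loose valve housing, 30 x 49 x 37 mm, with a brass bush in its boss.
- plug_gauge: Bystander: steel plug gauge with a red ring, 107 mm long, 17 mm thick.
- hex_key: Bystander: black L-shaped hex key, 117 x 39 x 8 mm.
- bearing_1: Bystander: ball bearing, 26 mm wide, 8 mm high.
- bearing_2: Bystander: ball bearing, 26 mm wide, 8 mm high.
- oil_bottle: Bystander: white oil bottle with red spout, 38 mm wide, 105 mm high, at the bench's near left corner.
- threadlock: Bystander: small red bottle with blue cap, 16 x 26 x 70 mm, beside the oil bottle.
Not all that is in view belongs to the job. What is shaped like the work_housing but blue or green is not meant.

How it is judged:
By the outcome, as a careful person would: the job done as asked, in the order asked, and still so for the second after the job is handed in, with the robot touching nothing.
It also fails if it takes over 48 s, if anything falls off the work surface, if the arm or the gripper's body presses on something with over 40 N, if the wrist force passes 120 N, or if a joint passes its speed limit or range.

## Robot

A 7-joint arm with a two-finger parallel gripper is mounted at the origin on a cart in front of the work surface, level with it; the furniture and walls round the work are solid. World frame = base frame: x ahead of the robot, y to its left, z up, the work surface at z = 0. Lengths are in m, angles in rad, forces in N, time in s.
With the tool pointing down it reaches from about 0.4 to 0.85 m from the base axis. Payload 10.4 kg.
Tool frame: the origin (TCP) lies on the centre line of the jaws, within the pads' length; the fingertips stand 8 mm ahead of it and the grasp point (between the pads) lies 11 mm behind it (r.finger_overhang is the distance from the TCP to the fingertips, in m); z points along the fingers, y is the line along which they close (so a half turn about z gives the same grasp; the last joint's range is limited). The gripper opens to 87 mm and grips with 3 to 60 N. Pads are 19 mm wide; open, the fingers measure 117 mm over their backs; the gripper's body (75 mm by 190 mm) begins 51 mm behind the grasp point.
Start: joints at [-1.269, 0.332, -0.065, 1.46, 0.022, 1.35, -0.088], TCP at [0.199, 0.592, 0.231] pointing down, gripper open.
Joint ranges: [-2.6, 2.6], [-0.5, 2.12], [-1.47, 1.34], [0.16, 2.42], [-1.27, 4.41], [0.06, 2.06], [-2.6, 2.6]. Speed limits (rad/s): [2.22, 2.22, 2.79, 2.79, 3.14, 3.14, 3.14].

## Interface

Orientations are given as a unit quaternion [x, y, z, w].
In Python, from bench import r, vision gives the robot as it stands.
- The arm moves only by the tool drive_tool, never from a script. Its argument "series" is a list of rows, each a list of 2 entries, a list of its own where there are three numbers: the shift along the world's x, y, z in cm, then the turn about the world's z in degrees. A call has exactly 10 rows; each row shifts and turns the commanded pose from where the row before left it; what a row does not reach is not made up. A row lasts 1/8 s, in which the tool goes at most 62.5 mm and 10.7 degrees, less where a joint would pass 70% of its speed; a pose out of reach is approached as far as the arm can. A call with a gripper value outside its range is refused whole. "hand" is the closure, from 0 (fully open) to 1 (shut), set as the call begins (left out, the last holds). The fingers move at their own pace and stop on an object; "newtons" is the grip in N (left out, the last holds). Time passes only in rows, so rows that do not move let the fingers close, or fill a call up. It gives the time, the measured TCP pose, the force, the opening and the grip force at its end, in the units of the state.
- r.read_state(): the state, without advancing time (a new reading comes with each control period).
- vision.camera(name): name is "scene" or "top" or "wrist"; returns a dict with "color" (480x640x3 uint8, red, green, blue), "intrinsics" (3x3 intrinsics, pixels), "R" (3x3) and "t" (3): a world point X has camera coordinates R X + t; the wrist camera has in their place "mount" (4x4, takes a point from camera to tool coordinates, whose origin is the TCP and whose axes are the flange's). Camera axes: x right, y down, z forward; pixel columns grow to the right and rows downward; lengths in m; the calibration is good to about 2 mm. A picture is of the moment at which its call begins: read the wrist's pose just before it. There is no depth.
- r.close_job(): hands the job in; it is judged then, once.
The state is a dict: "time": time; "joint_positions": joint angles; "joint_vel": joint speeds; "joint_torque": joint torques, N m; "ee_pos": TCP position; "eef_rot": TCP orientation; "ft_force": force on the tool from outside, world axes, zero at the start; "torque": the same for the moment, N m; "width": finger opening in m; "grip_force": force on a finger pad.
Only numpy, scipy, OpenCV 4.12 (cv2) and the standard library are available. Lean on these libraries where they do the work, as an engineer would, in place of code of your own. Each camera call takes 0.05 s, during which the arm holds its last target. There are 200 camera calls.

## Working session

There is one attempt and no reset: what is moved stays moved. The work goes in short steps, Python scripts to look and compute and a tool call to move; the robot and the scene stay as the last step left them, time stands still between calls to the robot, and variables do not carry over. Pictures are saved under pics/ and viewed, at most 10 in all, crops included, and the job is handed in when it is done.

Besides the shell and the picture viewer there is one more tool, called as name([rows], argument=value, ...), one row to a line, values as JSON. drive_tool: Moves the arm, as the interface text tells. Its arguments: {"type":"object","properties":{"series":{"type":"array"},"hand":{"type":"number"},"newtons":{"type":"number"}},"required":["series"]}

```bash
mkdir -p pics
cat > h.py <<'E'
import numpy as np, cv2
from bench import r, vision
def ray(c,uv,z):
    d=np.linalg.inv(c["intrinsics"])@np.array([uv[0],uv[1],1.0]); R=np.array(c["R"]);t=np.array(c["t"])
    o=-R.T@t; d=R.T@d; return o+d*(z-o[2])/d[2]
def proj(c,X):
    p=np.array(c["intrinsics"])@(np.array(c["R"])@np.array(X)+np.array(c["t"])); return p[:2]/p[2]
E
python3 - <<'E'
from h import *
import pickle
for n in("scene","top"):
    c=vision.camera(n); pickle.dump(c,open(n+".pkl","wb")); cv2.imwrite(f"pics/{n}0.png",c["color"][...,::-1])
    print(n,c["intrinsics"],c["R"],c["t"])
s=r.read_state();print(s["ee_pos"],s["eef_rot"],s["time"])
E
```

```text
scene [[573.91610266   0.         320.17510076]
 [  0.         573.91610266 239.57396902]
 [  0.           0.           1.        ]] [[ 0.61539078 -0.78791739 -0.02191747]
 [-0.40897276 -0.29540443 -0.86341039]
 [ 0.67382154  0.54029844 -0.50402591]] [-0.24776274  0.2627937   0.99814443]
top [[514.14570353   0.         325.3470987 ]
 [  0.         514.14570353 239.95382367]
 [  0.           0.           1.        ]] [[ 0.01477483 -0.99931416  0.0339547 ]
 [-0.99707488 -0.01727152 -0.07445381]
 [ 0.0749892  -0.03275534 -0.99664623]] [0.01051269 0.45829294 1.09588375]
[0.1993409  0.59202184 0.22985938] [ 1.61668355e-01  9.86844963e-01 -5.97869827e-04 -7.11406598e-05] 0.1
```

View pics/top0.png

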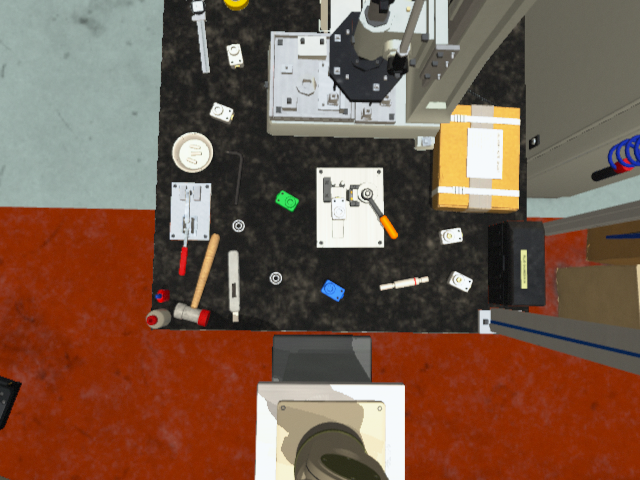

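View pics/scene0.png

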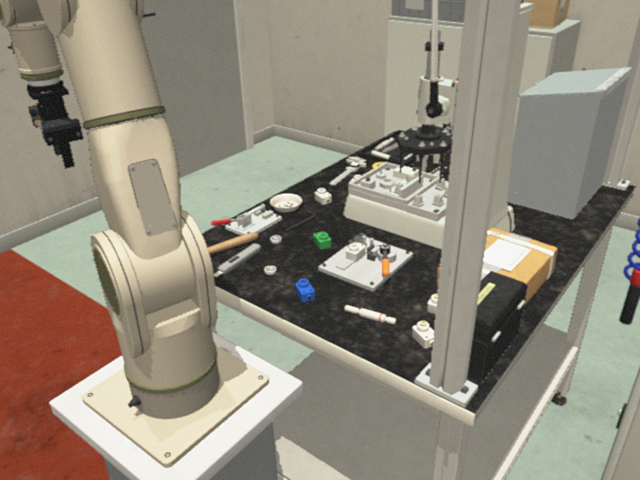

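The top view shows the fixture plate at about (350,207), with a grey housing at (339,208), the cam hub at (367,194) and the orange grip at (389,228). The blue (333,290) and green (287,201) housings are decoys. The housings at (451,236), (460,281), (222,112) and (235,55) are loose on the bench, and (190,210) is another fixture with a red lever. Only (339,208) lies in the grey fixture with an orange lever. I'll confirm this in an enlarged crop.

Run:
```python
from h import *
import pickle
c=pickle.load(open("top.pkl","rb")); im=c["color"]
cv2.imwrite("pics/crop1.png",cv2.resize(im[155:260,300:410][...,::-1],None,fx=5.4,fy=5.4,interpolation=cv2.INTER_CUBIC))
hsv=cv2.cvtColor(im,cv2.COLOR_RGB2HSV)
m=((hsv[...,2]>150)&(hsv[...,1]<60)).astype(np.uint8); m[:, :305]=0;m[:,415:]=0;m[:155]=0;m[260:]=0
cs=cv2.findContours(m,0,1)[0]; k=max(cs,key=cv2.contourArea)
P=np.array([ray(c,p[0],.012)[:2] for p in k],np.float32)*1000
print("plate",cv2.minAreaRect(P),cv2.boundingRect(k))
o=((hsv[...,0]<20)&(hsv[...,1]>180)&(hsv[...,2]>150)).astype(np.uint8);o[:, :350]=0;o[:,405:]=0;o[:200]=0;o[245:]=0
ys,xs=np.nonzero(o); Q=np.array([ray(c,(x,y),.0445)[:2] for x,y in zip(xs,ys)],np.float32)*1000
print("grip",Q.mean(0),cv2.minAreaRect(Q))
print("hub",ray(c,(367,194),.054),"boss",ray(c,(339,208),.047))
```

```text
plate ((530.8665161132812, -34.816925048828125), (174.52268981933594, 147.01458740234375), 1.2690544128417969) (316, 168, 68, 80)
grip [ 486.3947  -114.55195] ((485.99273681640625, -115.06892395019531), (54.17802429199219, 17.01785659790039), 33.28644561767578)
hub [ 0.55410891 -0.06748019  0.054     ] boss [ 0.52414177 -0.00906197  0.047     ]
```

View pics/crop1.png

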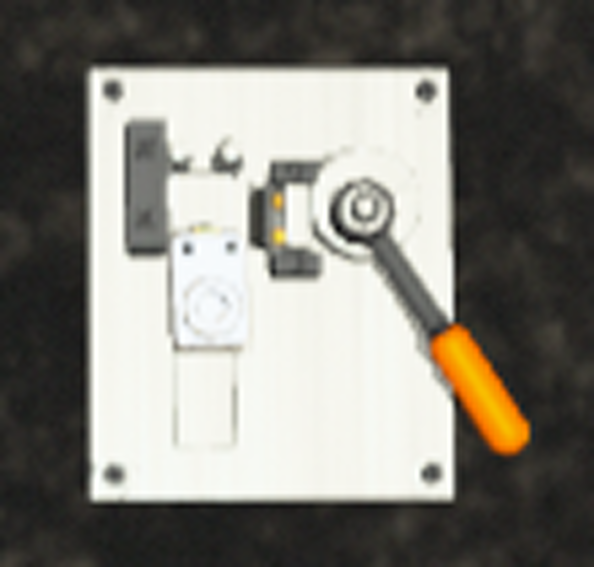

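The crop confirms it: grey housing with boss at (210,303) on the strip, brass plug towards two pins, and the orange lever at (485,390). I'll close the hand and move in.

drive_tool([
  [[2.2,-6,0],2],
  [[2.2,-6,0],2],
  [[2.2,-6,0],2],
  [[2.2,-6,0],2],
  [[2.2,-6,0],2],
  [[2.2,-6,0],2],
  [[2.2,-6,0],2],
  [[2.2,-6,0],2],
  [[2.2,-6,0],2],
  [[2.2,-6,0],2],
], hand=1, newtons=10)

```text
time: 1.35
ee_pos: [0.4147, 0.0035, 0.2306]
eef_rot: [-0.013, 1.0, 0.0, 0.0]
ft_force: [1.5, 1.0, 0.4]
width: 0.0016
grip_force: 0.0
```

Run:
```python
from h import *
import pickle
s=r.read_state(); c=vision.camera("wrist"); print(s["ee_pos"],s["eef_rot"],s["width"]); print(c["intrinsics"],c["mount"])
pickle.dump((s,c),open("w1.pkl","wb")); cv2.imwrite("pics/w1.png",c["color"][...,::-1])
```

```text
[0.41474504 0.00350502 0.2305613 ] [-1.27553133e-02  9.99918584e-01  3.19483955e-04  1.61085201e-04] 0.0016318539053276021
[[355.10059567   0.         319.15367566]
 [  0.         355.10059567 236.23333653]
 [  0.           0.           1.        ]] [[ 1.49841357e-04 -9.62532861e-01 -2.71165021e-01  7.39146723e-02]
 [ 9.99999931e-01  5.18186844e-05  3.68646959e-04 -9.01407307e-04]
 [-3.40783398e-04 -2.71165057e-01  9.62532802e-01 -1.53841390e-01]
 [ 0.00000000e+00  0.00000000e+00  0.00000000e+00  1.00000000e+00]]
```

View pics/w1.png

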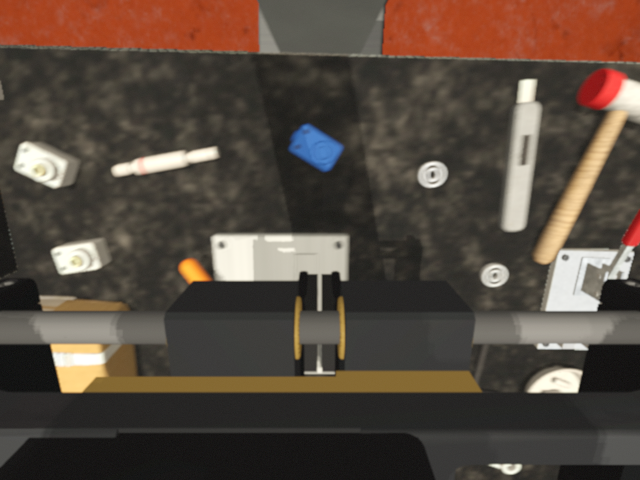

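The wrist view shows the camera facing back towards the robot: the plate's near edge at (280,240), the grip tip at (195,270). The fixture itself is hidden, so I'll rely on the top view and on force.

drive_tool([
  [[1.1,-0.25,-2],0],
  [[1.1,-0.25,-2],0],
  [[1.1,-0.25,-2],0],
  [[1.1,-0.25,-2],0],
  [[1.1,-0.25,-2],0],
  [[0,0,-2],0],
  [[0,0,-2],0],
  [[0,0,-2],0],
  [[0,0,-2],0],
  [[0,0,-2],0],
])

```text
time: 2.65
ee_pos: [0.4694, -0.0068, 0.0298]
eef_rot: [-0.012, 1.0, 0.0, -0.0]
ft_force: [-0.3, 1.6, -0.1]
width: 0.0004
grip_force: 0.0
```

drive_tool([
  [[0.4,0,0],0],
  [[0.4,0,0],0],
  [[0.3,0,0],0],
  [[0.3,0,0],0],
  [[0.3,0,0],0],
  [[0.3,0,0],0],
  [[0.3,0,0],0],
  [[0.3,0,0],0],
  [[0,0,0],0],
  [[0,0,0],0],
])

```text
time: 3.9
ee_pos: [0.4957, -0.007, 0.0306]
eef_rot: [-0.012, 1.0, -0.0, 0.0]
ft_force: [0.1, -0.5, 0.4]
width: 0.0004
grip_force: 0.0
```

```bash
cat > top.py <<'E'
import sys
from h import *
c=vision.camera("top"); s=r.read_state(); print(s["ee_pos"],s["ft_force"])
im=c["color"][155:260,300:410][...,::-1]
c2=vision.camera("scene"); im2=c2["color"][220:295,310:420][...,::-1]
a=cv2.resize(im,(440,420),interpolation=2); b=cv2.resize(im2,(352,240),interpolation=2)
o=np.zeros((420,800,3),np.uint8); o[:,:440]=a; o[:240,444:796]=b
cv2.imwrite(sys.argv[1],o)
E
python3 top.py pics/t2.png
```

```text
[ 0.49564107 -0.00699964  0.03059104] [ 0.07486632  0.50266156 -0.24170544]
```

View pics/t2.png

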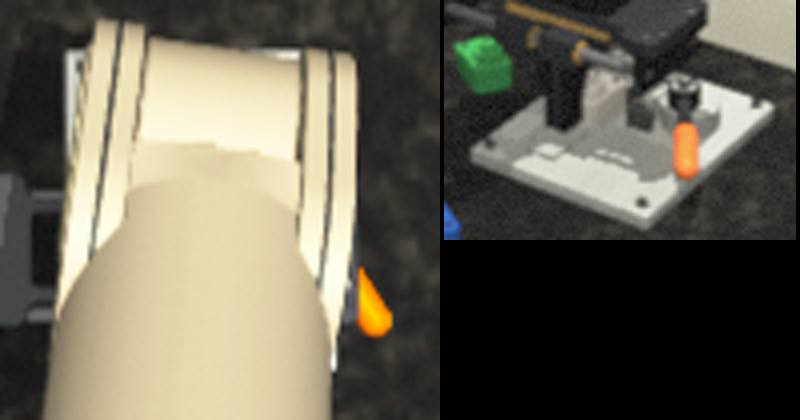

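The arm hides the top view. The scene view shows the finger (570,100) behind the housing, with the lever grip at (685,150) untouched. I'll continue pushing until the force rises.

drive_tool([
  [[0.2,-0.1,0],0],
  [[0.2,0,0],0],
  [[0.2,0,0],0],
  [[0.2,0,0],0],
  [[0.2,0,0],0],
  [[0.2,0,0],0],
  [[0.2,0,0],0],
  [[0.2,0,0],0],
  [[0,0,0],0],
  [[0,0,0],0],
])

```text
time: 5.25
ee_pos: [0.5118, -0.008, 0.0306]
eef_rot: [-0.012, 1.0, 0.0, 0.0]
ft_force: [0.2, 0.1, 0.4]
width: 0.0006
grip_force: 0.0
```

drive_tool([
  [[0.1,0,0],0],
  [[0.1,0,0],0],
  [[0.1,0,0],0],
  [[0.1,0,0],0],
  [[0.1,0,0],0],
  [[0.1,0,0],0],
  [[0,0,0],0],
  [[0,0,0],0],
  [[0,0,0],0],
  [[0,0,0],0],
])

```text
time: 6.5
ee_pos: [0.5177, -0.0079, 0.0306]
eef_rot: [-0.012, 1.0, 0.0, 0.0]
ft_force: [-1.1, 0.4, 0.2]
width: 0.0003
grip_force: 0.0
```

drive_tool([
  [[0.1,0,0],0],
  [[0.1,0,0],0],
  [[0.1,0,0],0],
  [[0.1,0,0],0],
  [[0.1,0,0],0],
  [[0,0,0],0],
  [[0,0,0],0],
  [[0,0,0],0],
  [[0,0,0],0],
  [[0,0,0],0],
])

```text
time: 7.75
ee_pos: [0.5215, -0.008, 0.0303]
eef_rot: [-0.012, 1.0, 0.0, -0.001]
ft_force: [-6.8, -0.3, 3.5]
width: 0.0
grip_force: 3.5
```

Run:
```python
from h import *
import time
s=r.read_state();print(s["ee_pos"],s["ft_force"])
c=vision.camera("scene"); cv2.imwrite("pics/s3.png",cv2.resize(c["color"][225:290,310:420][...,::-1],(792,468),interpolation=2))
```

```text
[ 0.52145364 -0.0079672   0.03032012] [-6.81502161 -0.27888846  3.52405969]
```

View pics/s3.png

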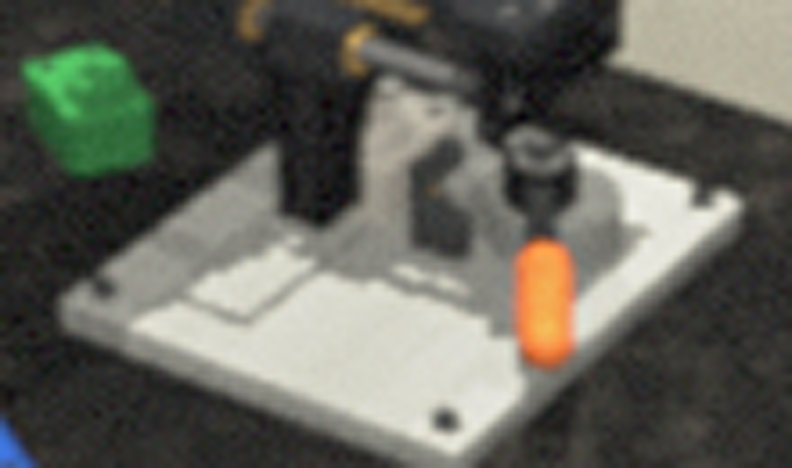

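The finger (320,180) is behind the housing (400,150), and the force has risen to 7 N. I'll push another 2 mm to check that it is a stiff stop.

drive_tool([
  [[0.1,0,0],0],
  [[0.1,0,0],0],
  [[0,0,0],0],
  [[0,0,0],0],
  [[0,0,0],0],
  [[0,0,0],0],
  [[0,0,0],0],
  [[0,0,0],0],
  [[0,0,0],0],
  [[0,0,0],0],
])

```text
time: 9.05
ee_pos: [0.5216, -0.008, 0.03]
eef_rot: [-0.012, 1.0, 0.0, -0.003]
ft_force: [-15.1, 0.5, 12.0]
width: 0.0006
grip_force: 7.8
```

Stiff at 15 N with no motion, so it is home. I'll back off and rise while working out the lever arc and the clearance to the carton.

drive_tool([
  [[-0.5,0,0],0],
  [[-1,0,0],0],
  [[-1.5,0,0],0],
  [[-1,0,1],0],
  [[0,0,2],0],
  [[0,0,3],0],
  [[0,0,3],0],
  [[0,-1,0],-10],
  [[0,-1,0],-10],
  [[0,-1,0],-10],
])

```text
time: 10.3
ee_pos: [0.4845, -0.0382, 0.1207]
eef_rot: [0.25, 0.968, 0.0, 0.0]
ft_force: [-0.0, -0.5, -0.2]
width: 0.0005
grip_force: 0.0
```

Run:
```python
from h import *
import pickle
c=pickle.load(open("top.pkl","rb"))
for uv in((433,208),(440,107)):
  for z in (0,.08,.12): print(uv,z,ray(c,uv,z).round(3))
s=pickle.load(open("scene.pkl","rb"))
for h in(.05,.08,.11,.14): print(h,proj(s,ray(c,(440,107),h)),proj(s,ray(c,(433,208),h)))
st=r.read_state();print(st["ee_pos"],st["eef_rot"],st["joint_positions"])
piv=np.array([555,-68.]);
for a in (-152,-145.8,-135,-125,-115,-105,-95,-85,-75,-63.7,-60):
  u=np.array([np.cos(np.radians(a)),np.sin(np.radians(a))]); print(a,(piv+75*u+18*np.array([u[1],-u[0]])).round(1), "gap10",(piv+75*u+35*np.array([u[1],-u[0]])).round(1))
```

```text
(433, 208) 0 [ 0.535 -0.221  0.   ]
(433, 208) 0.08 [ 0.523 -0.202  0.08 ]
(433, 208) 0.12 [ 0.518 -0.192  0.12 ]
(440, 107) 0 [ 0.765 -0.237  0.   ]
(440, 107) 0.08 [ 0.737 -0.217  0.08 ]
(440, 107) 0.12 [ 0.723 -0.206  0.12 ]
0.05 [484.41511958 231.17575547] [433.67883285 270.51975576]
0.08 [480.96271594 220.78868208] [430.67452913 258.3071011 ]
0.11 [477.41649585 210.11934783] [427.59923638 245.8058722 ]
0.14 [473.77258253 199.15608891] [424.45040838 233.00571865]
[ 0.48447263 -0.03818219  0.12068194] [2.49845265e-01 9.68285632e-01 3.84511587e-04 3.59845079e-04] [-0.69493224  0.13254571  0.73334903  1.98700867 -0.10242235  1.05723091
  1.15016807]
-152 [480.3 -87.3] gap10 [472.3 -72.3]
-145.8 [482.9 -95.3] gap10 [473.3 -81.2]
-135 [ 489.2 -108.3] gap10 [477.2 -96.3]
-125 [ 497.2 -119.1] gap10 [ 483.3 -109.4]
-115 [ 507.  -128.4] gap10 [ 491.6 -121.2]
-105 [ 518.2 -135.8] gap10 [ 501.8 -131.4]
-95 [ 530.5 -141.1] gap10 [ 513.6 -139.7]
-85 [ 543.6 -144.3] gap10 [ 526.7 -145.8]
-75 [ 557.  -145.1] gap10 [ 540.6 -149.5]
-63.7 [ 572.1 -143.2] gap10 [ 556.9 -150.7]
-60 [ 576.9 -142. ] gap10 [ 562.2 -150.5]
```

The carton is only about 55 mm high, and the gripper body stays above 95 mm, so the arc is clear. I'll lower the closed fingers beside the grip, on its clockwise side.

drive_tool([
  [[-0.4,-1.4,0],-9],
  [[-0.4,-1.4,0],-9],
  [[-0.4,-1.5,0],-9],
  [[0,0,-2],0],
  [[0,0,-2],0],
  [[0,0,-2],0],
  [[0,0,-1.5],0],
  [[0,0,-1],0],
  [[0,0,0],0],
  [[0,0,0],0],
])

```text
time: 11.55
ee_pos: [0.473, -0.081, 0.036]
eef_rot: [0.466, 0.885, 0.0, 0.0]
ft_force: [0.3, -0.3, 0.5]
width: 0.0003
grip_force: 0.0
```

```bash
python3 top.py pics/t4.png
```

```text
[ 0.47304214 -0.08099609  0.03612002] [ 0.18674596 -0.55928992 -0.34949961]
```

View pics/t4.png

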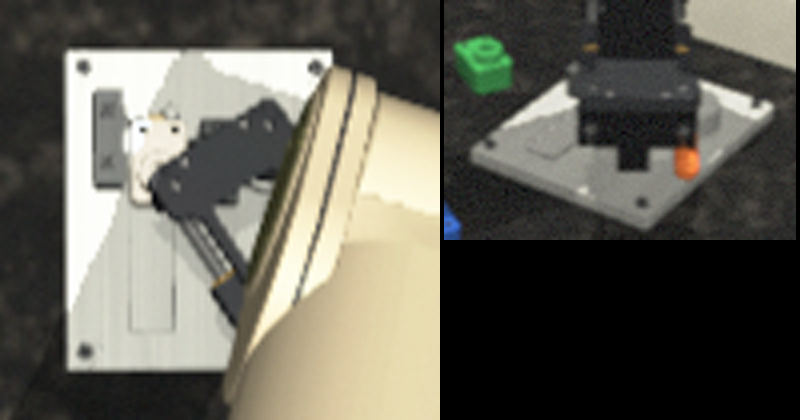

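The top view shows the housing at (158,160) up against the pins. In the scene view the finger tip (632,155) is just left of the grip (687,162), on the clockwise side. I'll push round the arc, turning with the lever.

drive_tool([
  [[0.5,-0.7,0],0],
  [[0.5,-0.7,0],0],
  [[0.3,-0.65,0],5.4],
  [[0.3,-0.65,0],5.4],
  [[0.4,-0.54,0],5],
  [[0.4,-0.54,0],5],
  [[0.5,-0.46,0],5],
  [[0.5,-0.46,0],5],
  [[0.55,-0.37,0],5],
  [[0.55,-0.37,0],5],
])

```text
time: 12.9
ee_pos: [0.5173, -0.1364, 0.0353]
eef_rot: [0.128, 0.992, -0.0, -0.001]
ft_force: [-2.7, 0.3, 2.1]
width: 0.0004
grip_force: 1.2
```

drive_tool([
  [[0.62,-0.24,0],5],
  [[0.62,-0.24,0],5],
  [[0.65,-0.16,0],5],
  [[0.65,-0.16,0],5],
  [[0.67,-0.04,0],5],
  [[0.67,-0.04,0],5],
  [[0.5,0.05,0],4],
  [[0.5,0.05,0],4],
  [[0,0,0],0],
  [[0,0,0],0],
])

```text
time: 14.15
ee_pos: [0.5661, -0.1438, 0.0354]
eef_rot: [-0.2, 0.98, -0.0, -0.0]
ft_force: [-1.3, -2.1, -0.3]
width: 0.0003
grip_force: 1.2
```

drive_tool([
  [[0.18,0.06,0],1],
  [[0.18,0.06,0],1],
  [[0.18,0.06,0],1],
  [[0.09,0.04,0],0],
  [[0.09,0.04,0],0],
  [[0,0,0],0],
  [[0,0,0],0],
  [[0,0,0],0],
  [[0,0,0],0],
  [[0,0,0],0],
])

```text
time: 15.4
ee_pos: [0.5725, -0.1412, 0.0355]
eef_rot: [-0.226, 0.974, 0.0, -0.001]
ft_force: [-6.4, -5.2, 2.4]
width: 0.0006
grip_force: 4.1
```

drive_tool([
  [[0.09,0.04,0],0],
  [[0.09,0.04,0],0],
  [[0.09,0.04,0],0],
  [[0,0,0],0],
  [[0,0,0],0],
  [[0,0,0],0],
  [[0,0,0],0],
  [[0,0,0],0],
  [[0,0,0],0],
  [[0,0,0],0],
])

```text
time: 16.65
ee_pos: [0.5729, -0.1412, 0.0352]
eef_rot: [-0.226, 0.974, 0.0, -0.003]
ft_force: [-16.9, -7.0, 10.3]
width: 0.0006
grip_force: 9.3
```

That is the hard stop: 18 N with no motion. I'll back off, rise and look.

drive_tool([
  [[-0.5,-0.25,0],0],
  [[-1,-0.5,0],0],
  [[-1,-0.5,0],0],
  [[0,0,2],0],
  [[0,0,4],0],
  [[0,0,4],0],
  [[-3,4,5],0],
  [[-3,6,3],0],
  [[-1,6,0],0],
  [[-1,6,0],0],
])

```text
time: 17.9
ee_pos: [0.4785, 0.0563, 0.206]
eef_rot: [-0.227, 0.974, 0.0, 0.001]
ft_force: [1.1, -0.1, -0.7]
width: 0.0008
grip_force: 0.0
```

drive_tool([
  [[-1,6,0],0],
  [[-1,6,0],0],
  [[-1,6,0],0],
  [[-1,6,0],0],
  [[-1,6,0],0],
  [[-1,6,0],0],
  [[-1,4,0],0],
  [[0,0,0],0],
  [[0,0,0],0],
  [[0,0,0],0],
])

```text
time: 19.15
ee_pos: [0.4102, 0.4531, 0.2056]
eef_rot: [-0.226, 0.974, -0.0, 0.0]
ft_force: [0.0, 0.4, 0.0]
width: 0.0008
grip_force: 0.0
```

```bash
python3 top.py pics/t5.png
python3 - <<'E'
from h import *
c=vision.camera("top"); im=c["color"]
hsv=cv2.cvtColor(im,cv2.COLOR_RGB2HSV)
o=((hsv[...,0]<20)&(hsv[...,1]>180)&(hsv[...,2]>150)).astype(np.uint8);o[:, :350]=0;o[:,425:]=0;o[:160]=0;o[245:]=0
ys,xs=np.nonzero(o); Q=np.array([ray(c,(x,y),.0445)[:2] for x,y in zip(xs,ys)],np.float32)*1000
d=Q.mean(0)-[555,-68]; print(Q.mean(0),np.degrees(np.arctan2(d[1],d[0])))
E
```

```text
[0.41010075 0.45324368 0.20561863] [ 0.71828451 -0.44601136 -0.32201211]
[ 594.01965 -144.37054] -62.9363555399978
```

View pics/t5.png

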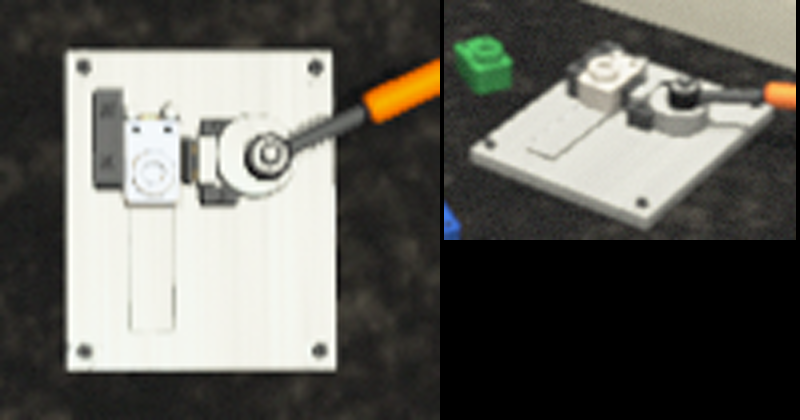

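The housing (152,160) sits against the rail and the pins with the jaw pad pressed on it. The lever measures -62.9°, against about -63.7° expected at its stop, and the robot is clear.

```bash
python3 -c "
from bench import r
print(r.close_job())"
```

```text
the job is handed in; nothing more can be done
None
```

The housing is pushed home against both stop pins and clamped with the cam lever at its hard stop; the arm is clear and the job was handed in at about 19 s.

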